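# Register a panel and hold a spring clip gaping round its edge

## Robot

A 6-joint arm with a two-finger parallel gripper is mounted at the origin on a cart in front of the work surface, level with it; the furniture and walls round the work are solid. World frame = base frame: x ahead of the robot, y to its left, z up, the work surface at z = 0. Lengths are in mm, angles in rad, forces in N, time in s.
With the tool pointing down it reaches from about 350 to 775 mm from the base axis. Payload 7.3 kg.
Tool frame: the origin (TCP) lies at the very end of the fingers, on their centre line; the grasp point (between the pads) lies 19 mm behind it; z points along the fingers, x is the direction in which the jaws open and shut, and the axes are right-handed (so a half turn about z gives the same grasp; the last joint's range is limited). The gripper opens to 92 mm and grips with 3 to 60 N. Pads are 19 mm wide; open, the fingers measure 130 mm over their backs; the gripper's body (75 mm by 190 mm) begins 47 mm behind the grasp point.
Start: joints at [1.078, 0.342, 1.524, -0, 1.275, -0.146], TCP at [178.429, 493.769, 226.741] pointing down, gripper open.
Joint ranges: [-2.53, 2.53], [-0.77, 2.02], [0.04, 2.7], [-1, 4.14], [0.28, 2.66], [-3.11, 3.11]. Speed limits (rad/s): [2.57, 2.57, 3.14, 3.14, 3.14, 3.14].

## Interface

Orientations are given as [roll, pitch, yaw] about the fixed x, y, z axes, in that order (R = Rz(yaw) Ry(pitch) Rx(roll)).
In Python, from plant import bot, capture, camera_params gives the robot as it stands.
- The arm moves only by the shell command python3 -m jog 'ROWS' [OPENING]. ROWS is a JSON object of lists of equal length, an entry for each row: "xyz": the shift along the world's x, y, z as a fraction of full scale, a list of three; "angular": the turn, a rotation vector about the world's x, y, z as a fraction of full scale, a list of three. In form: {"xyz": [[x, y, z], ...], "angular": [[wx, wy, wz], ...]}. A call has 1 to 10 rows; each row shifts and turns the pose as measured when the row begins; what a row does not reach is not made up. Full scale, the value 1, is 2 cm for a shift and 6 degrees for a turn. A row lasts 1/10 s, in which the tool goes at most 50 mm and 8.59 degrees, less where a joint would pass 70% of its speed; a pose out of reach is approached as far as the arm can. A call with a number of a shift or a turn outside -1 to 1 is refused whole. A call with a gripper value outside its range is refused whole. OPENING is the closure, from -1 (fully open) to 1 (shut), set as the call begins (- or left out, the last holds). The fingers move at their own pace and stop on an object; the grip force is fixed at half the most. Time passes only in rows, so rows that do not move let the fingers close. It gives the time, the measured TCP pose, the force and the opening at its end, in the units of the state.
- bot.get_obs(): the state, without advancing time (a new reading comes with each control period).
- capture(name): name is "side" or "top"; returns the picture (400x640x3 uint8, red, green, blue); there is no depth.
- camera_params(name): a dict with "fx", "fy", "cx", "cy" (pixels), "rvec" (rotation vector, rad) and "tvec" (3), from world to camera coordinates, as OpenCV has them. Camera axes: x right, y down, z forward; pixel columns grow to the right and rows downward; lengths in mm; the calibration is good to about 2 mm. A picture is of the moment at which its call begins. camera_params takes no time and is no camera call.
- bot.close_job(): hands the job in, once; it reports no verdict.
The state is a dict: "time": time; "joint_positions": joint angles; "dq": joint speeds; "tau": joint torques, N m; "tool_pos": TCP position; "tcp_rot": TCP orientation; "contact_force": force on the tool from outside, world axes, zero at the start; "moment": the same for the moment, N m; "grip_width": finger opening in mm.
Only numpy, scipy, OpenCV 4.12 (cv2) and the standard library are available. Lean on these libraries where they do the work, as an engineer would, in place of code of your own. Each camera call takes 0.05 s, during which the arm holds its last target.

## Task

Push the yellow panel along its groove until it is fully home against the red stop, while the orange spring clip still lies on the bench. Then squeeze the clip's handles so that its jaws gape wide, lift it, and bring the gaping jaws along the panel's length around its free upright end edge, one jaw on each side and the tips at least 1 cm past the edge, touching neither panel nor fixture, with the panel still home. Finish while holding the clip there squeezed open, without letting go, and leave the other things on the bench alone.

Things in the scene. Friction and masses are not known exactly. Their poses are not given: they have to be found in the camera images.
- fixture: Fixed registering fixture: wooden base 185x90x10 mm, two aluminium cheeks (tops 40 mm above bench, 50.5 mm wide in all) leaving a groove 6.5 mm wide, 30 mm deep, and a red stop block (top 76 mm). Origin: under the base's middle, on the bench. x runs along the groove to the stop, z up. Stop face at x = +66.5 mm; cheeks from x = -83.5 to +66.5; groove open at the -x end.
- stop_face (a point): Point on the face of the red stop that the panel must meet, on the groove's centre line, 60 mm above the bench; its x axis runs along the groove towards the stop.
- panel: Loose yellow panel, 110 long, 5 thick, 80 mm high, 0.14 kg, on edge in the groove, free to slide; stands 40 to 90 mm above the bench over the cheeks' tops. Origin: middle of its lower edge, 10 mm above the bench. x along its length to the red stop, y across its thickness, z up. Starts 20 to 40 mm short of the stop.
- panel_edge (a point): Point on the panel's free upright end edge (the end away from the stop), mid-thickness, 65 mm above the bench. With the panel home it lies 110 mm from the stop face. Pushed with shut fingers, push with one finger: the thin edge can catch in the seam between two.
- clip_pivot (a point): Orange spring clip, 0.065 kg, 24 mm high, lying on its side, opening in the horizontal plane. Point: on the pivot (steel coil), half-way up, 12 mm over the 4 mm mat it lies on. Jaws (black rubber pads) reach 57 mm one way, splayed ribbed handles 63 mm the other. Centre line: from here to midway between the tips. At rest the handles measure 46 mm over both, 45 mm behind the pivot, 57 mm at their ends.
- tip_a (a point): Outer end of one jaw, mid-thickness, half-way up the clip, 57 mm from the pivot. Shut, the jaws measure 18 mm over both. Fully spread, the tips gape about 33 mm; each half turns equally about the centre line.
- tip_b (a point): Outer end of the other jaw, mid-thickness, half-way up the clip; 57 mm from the pivot.
- clip_jaw (a joint): Opening angle between the clip's halves: 0 shut, 0.6 rad fully spread. Spring 0.5 N m/rad, preloaded (0.15 N m shut, 0.45 fully spread). Squeezed 45 mm behind the pivot with over about 12 N (30 N is good), the handles come parallel, 18 mm over both, and stop there. Let go, it springs shut.
- spray_bottle: Bystander: small clear atomiser bottle, 38 mm across, 120 mm tall; origin under its middle.
- flange_disc: Bystander: black moulded adapter disc with hub, 55 mm across, 19 mm high; origin under its middle.
- foam_block: Bystander: black foam sanding block 48 x 88 x 32 mm; origin under its middle.
- black_tap: Bystander: black knock-down tap lying down, 14 x 78 x 14 mm; origin under its middle.
- push_pin: Bystander: push pin, cream rod and black ribbed head, 22 x 72 x 23 mm; origin under its middle.
- blue_tab: Bystander: blue nylon pulling tab, 36 x 28 x 26 mm; origin under its middle.
- mallet: Bystander: mallet with green head, standing on it, 81 mm across, 269 mm tall; origin under its middle.

How it is judged:
By the outcome, as a careful person would: the job done as asked, in the order asked, and still so for the second after the job is handed in, while the arm keeps its last pose, push and grip.
It also fails if it takes over 58 s, if anything falls off the work surface, if the arm or the gripper's body presses on something with over 40 N, if the wrist force passes 120 N, or if a joint passes its speed limit or range.

## Working session

There is one attempt and no reset: what is moved stays moved. The work goes in short steps, Python scripts to look and compute and a shell command to move; the robot and the scene stay as the last step left them, time stands still between calls to the robot, and variables do not carry over. Pictures are saved under pics/ and viewed, and the job is handed in when it is done.

```bash
mkdir -p pics; ls; python3 - <<'E'
from plant import bot,capture,camera_params
import cv2
print(bot.get_obs())
for n in("side","top"):
    print(n,camera_params(n)); cv2.imwrite(f"pics/{n}0.png",capture(n)[:,:,::-1])
E
```

```text
pics
{'time': 0.0, 'joint_positions': array([ 1.07797926e+00,  3.42701224e-01,  1.52497927e+00,  1.70975471e-05,
        1.27541503e+00, -1.45959277e-01]), 'dq': array([ 0.00167937, -0.00075506, -0.00010278,  0.00041462, -0.00044356,
       -0.00013584]), 'tau': array([ 1.58296825e-03, -4.31229687e+01, -2.44222373e+01,  7.19431113e-02,
        5.58969914e-02, -1.36945919e-04]), 'tool_pos': array([178.23625798, 493.39936856, 226.06930048]), 'tcp_rot': array([-3.14135790e+00,  1.48451181e-03,  1.22393372e+00]), 'contact_force': array([ 0.33928257, -0.41317279,  0.00554887]), 'moment': array([ 0.00011694,  0.00414729, -0.05029451]), 'grip_width': 91.83795363676957}
side {'fx': 513.1552839506562, 'fy': 513.1552839506562, 'cx': 322.2548402556558, 'cy': 198.6063498737025, 'rvec': array([ 1.93439302,  1.56964576, -0.62140909]), 'tvec': array([-105.37139373, -329.40915333, 1875.3958926 ])}
top {'fx': 479.1679268380661, 'fy': 479.1679268380661, 'cx': 316.69682380837116, 'cy': 198.1943379750829, 'rvec': array([ 2.13208722, -2.11225133,  0.19995921]), 'tvec': array([ -12.2469012 ,  544.19521037, 1500.11890171])}
```

View pics/side0.png

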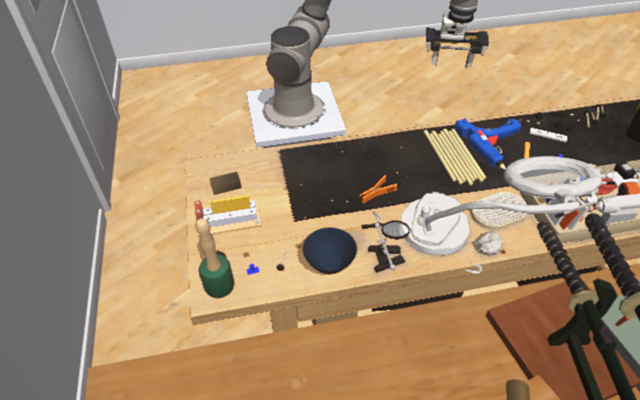

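View pics/top0.png

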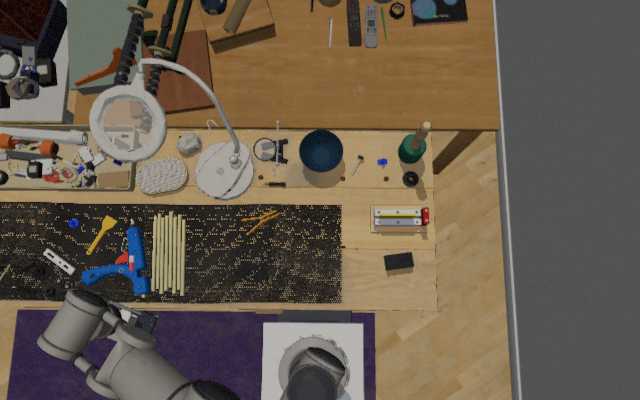

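```bash
cat > h.py <<'E'
import numpy as np,cv2
from plant import bot,capture,camera_params
def cam(n):
    p=camera_params(n);K=np.array([[p['fx'],0,p['cx']],[0,p['fy'],p['cy']],[0,0,1.]])
    return K,cv2.Rodrigues(p['rvec'])[0],np.array(p['tvec'])
def unproj(n,u,v,z):
    K,R,t=cam(n);d=R.T@np.linalg.inv(K)@[u,v,1];c=-R.T@t
    return c+d*(z-c[2])/d[2]
def proj(n,X):
    K,R,t=cam(n);q=K@(R@np.array(X,float)+t);return q[:2]/q[2]
def crop(src,x0,y0,w,h,s,out):
    im=cv2.imread(src) if isinstance(src,str) else src[:,:,::-1]
    cv2.imwrite(out,cv2.resize(im[y0:y0+h,x0:x0+w],None,fx=s,fy=s,interpolation=cv2.INTER_CUBIC))
def tri(us,ut):
    A=[];
    for n,u in(("side",us),("top",ut)):
        K,R,t=cam(n);P=K@np.c_[R,t];A+= [u[0]*P[2]-P[0],u[1]*P[2]-P[1]]
    A=np.array(A);return np.linalg.lstsq(A[:,:3],-A[:,3],rcond=None)[0]
E
python3 - <<'E'
from h import *
crop("pics/top0.png",360,190,80,60,10,"pics/t_fix.png")
crop("pics/top0.png",235,195,60,50,12,"pics/t_clip.png")
crop("pics/side0.png",185,170,90,60,8,"pics/s_fix.png")
crop("pics/side0.png",350,165,60,45,12,"pics/s_clip.png")
E
```

```text
(no output)
```

View pics/t_fix.png

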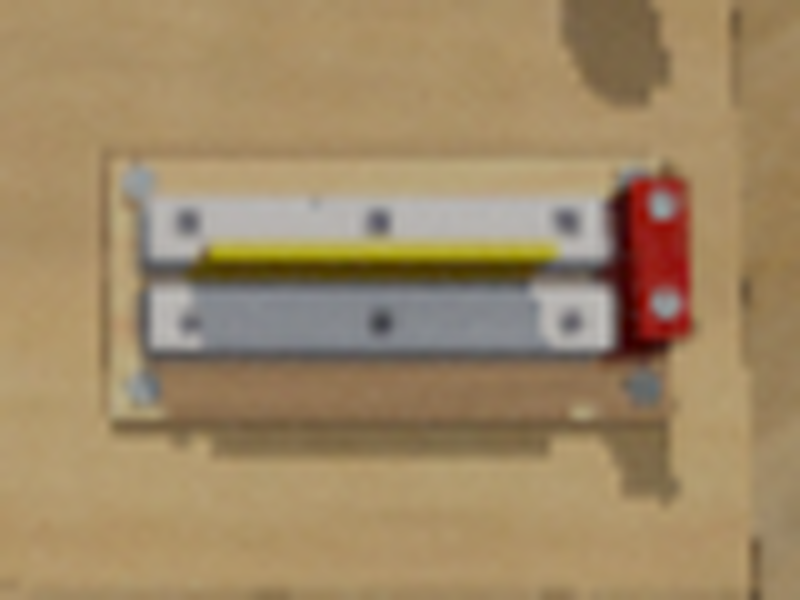

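View pics/t_clip.png

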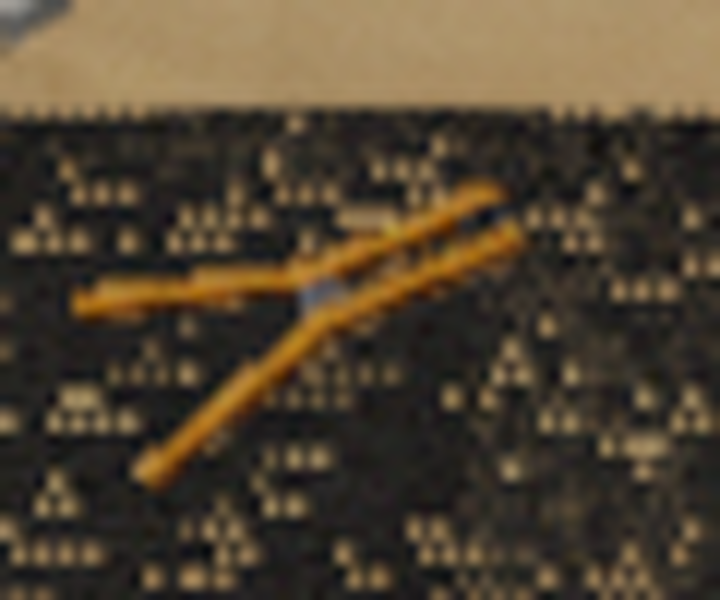

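View pics/s_fix.png

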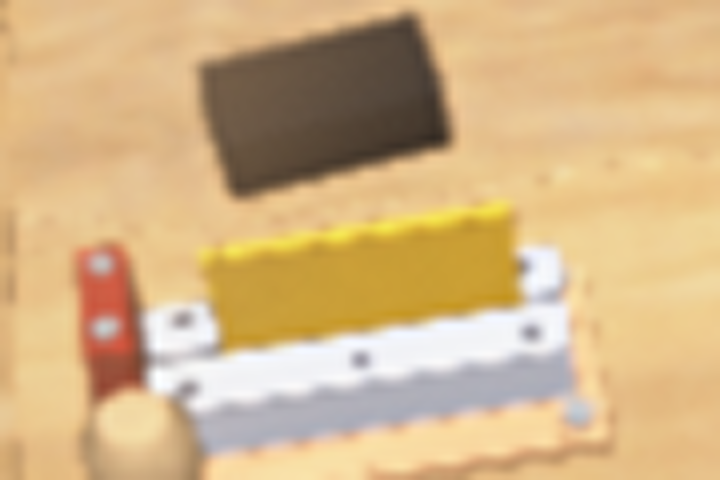

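View pics/s_clip.png

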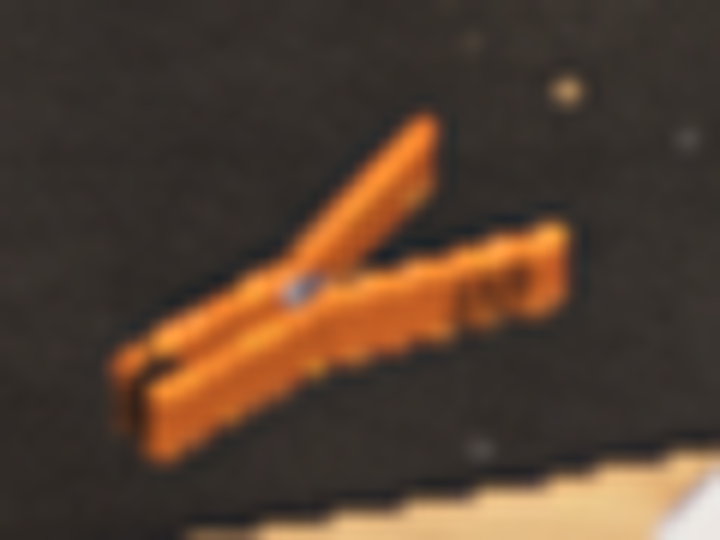

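```bash
cat > fit.py <<'E'
from h import *
from scipy.optimize import least_squares
T=lambda x,y:(360+(x+.5)/10-.5,190+(y+.5)/10-.5)
S=lambda x,y:(185+(x+.5)/8-.5,170+(y+.5)/8-.5)
obs=[("top",T(143,196),(-83.5,25.25,40)),("top",T(146,354),(-83.5,-25.25,40)),("top",T(615,354),(66.5,-25.25,40)),("top",T(612,196),(66.5,25.25,40)),
("top",T(105,153),(-92.5,45,10)),("top",T(110,424),(-92.5,-45,10)),("top",T(672,422),(92.5,-45,10)),
("side",S(568,308),(-83.5,25.25,40)),("side",S(560,250),(-83.5,-25.25,40)),("side",S(608,445),(-92.5,45,5))]
def W(p,q):
    c,s=np.cos(p[2]),np.sin(p[2]);return np.array([p[0]+c*q[0]-s*q[1],p[1]+s*q[0]+c*q[1],q[2]])
f=lambda p:np.concatenate([proj(n,W(p,q))-u for n,u,q in obs])
if __name__=="__main__":
    r=least_squares(f,[500,-250,-1.57],x_scale=[10,10,.1]);print(r.x,r.fun.reshape(-1,2).round(2))
    p=r.x
    c,s=np.cos(p[2]),np.sin(p[2])
    for nm,u in(("free end",T(205,254)),("stop end",T(557,254))):
        X=unproj("top",*u,90)-[p[0],p[1],0];print(nm,X[:2]@[c,s],X[:2]@[-s,c])
    a=unproj("side",*S(512,207),90)-[p[0],p[1],0];b=unproj("side",*S(202,255),90)-[p[0],p[1],0]
    for X in(a,b):print(X[:2]@[c,s],X[:2]@[-s,c])
    C=lambda x,y:(235+(x+.5)/12-.5,195+(y+.5)/12-.5)
    D=lambda x,y:(350+(x+.5)/12-.5,165+(y+.5)/12-.5)
    z=28
    for nm,u in(("tipA",C(490,185)),("tipB",C(515,232)),("piv",C(318,295)),("hA",C(82,303)),("hB",C(152,472))):print("top",nm,unproj("top",*u,z))
    for nm,u in(("tipA",D(160,395)),("tipB",D(125,360)),("piv",D(300,290)),("hA",D(562,228)),("hB",D(430,118))):print("side",nm,unproj("side",*u,z))
    for nm,u in(("foam",(398,261)),):print(nm,unproj("top",*u,32))
    print(unproj("top",322,150,30),unproj("top",358,163,10),unproj("top",411,150,60))
E
python3 fit.py
```

```text
[ 486.37926564 -277.47782627   -1.55974503] [[ 0.18  0.39]
 [ 0.26  0.03]
 [-0.18 -0.05]
 [-0.54  0.31]
 [ 0.06  0.3 ]
 [ 0.18  0.22]
 [ 0.35  0.32]
 [ 0.55  3.88]
 [-0.68 -1.41]
 [ 0.68 -0.82]]
free end -71.1401056540773 -0.2812999554412609
stop end 39.22902606960061 -0.4680154382585294
-69.75075258871631 3.506785815751827
39.15463670055954 2.8104023777499414
top tipA [508.30499459 127.73201158  28.        ]
top tipB [495.40355711 120.59469209  28.        ]
top piv [477.58661394 173.69311372  28.        ]
top hA [474.79316752 237.72924144  28.        ]
top hB [428.90273241 217.03300059  28.        ]
side tipA [508.60033508 125.36021019  28.        ]
side tipB [495.17899065 119.88297542  28.        ]
side piv [480.77597021 169.33444569  28.        ]
side hA [473.43697074 240.72082005  28.        ]
side hB [427.85067197 219.28293168  28.        ]
foam [ 345.87182096 -269.1558841    32.        ]
[712.80276822 -23.34801088  30.        ] [ 674.36769798 -145.29764071   10.        ] [ 706.63014765 -315.26182654   60.        ]
```

```bash
python3 - <<'E'
from h import *
crop("pics/top0.png",240,110,200,150,4,"pics/t_mid.png")
crop("pics/side0.png",180,150,240,150,3,"pics/s_mid.png")
E
sed -i 's/^("side",S(568,308).*$/("side",S(560,250),(-83.5,-25.25,40)),("side",S(608,445),(-92.5,45,5))]/' fit.py; python3 fit.py|head -12
```

```text
[ 487.40611747 -277.54674414   -1.56914793] [[ 0.27 -0.16]
 [ 0.2  -0.53]
 [-0.23 -0.18]
 [-0.45  0.19]
 [ 0.2  -0.26]
 [ 0.07 -0.36]
 [ 0.24  0.27]
 [-0.55 -0.98]
 [ 0.6  -0.3 ]]
free end -71.20492620119771 -1.976937745872412
stop end 39.16108208280723 -1.1258704365249188
-69.85125301902039 1.8240443201201917
```

View pics/t_mid.png

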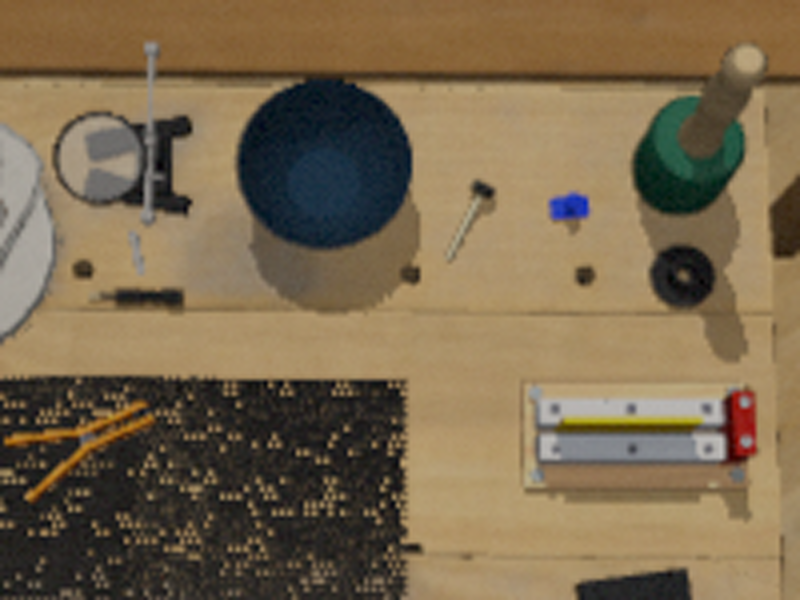

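View pics/s_mid.png

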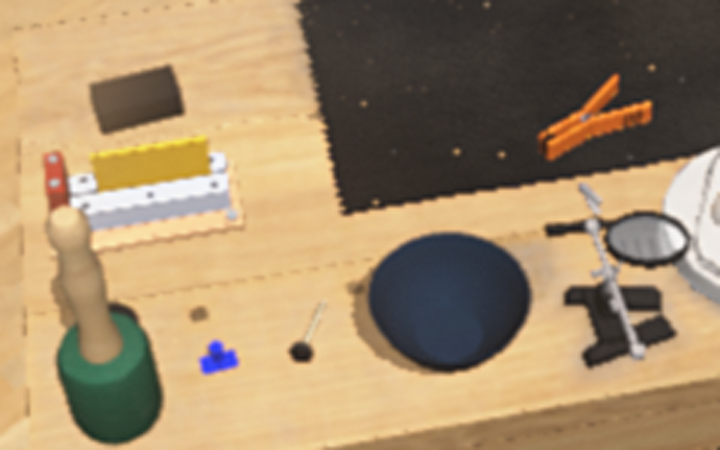

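```bash
python3 -m jog '{"xyz":[[0.75,-1,0],[0.75,-1,0],[0.75,-1,0],[0.75,-1,0],[0.75,-1,0],[0.75,-1,0],[0.75,-1,0],[0.75,-1,0],[0.75,-1,0],[0.75,-1,0]],"angular":[[0,0,0.4],[0,0,0.4],[0,0,0.4],[0,0,0.4],[0,0,0.4],[0,0,0.4],[0,0,0.4],[0,0,0.4],[0,0,0.4],[0,0,0]]}' 1
```

```text
time: 1.1
tool_pos: [329.4, 285.9, 222.4]
tcp_rot: [-3.136, 0.007, 1.623]
contact_force: [0.4, 0.3, 0.4]
grip_width: 16.7
```

```bash
python3 -m jog '{"xyz":[[0.5,-1,0],[0.5,-1,0],[0.5,-1,0],[0.5,-1,0],[0.5,-1,0],[0.5,-1,0],[0.5,-1,0],[0.5,-1,0],[0.5,-1,0],[0.5,-1,0]],"angular":[[0,0,-0.1],[0,0,-0.1],[0,0,-0.1],[0,0,-0.1],[0,0,0],[0,0,0],[0,0,0],[0,0,0],[0,0,0],[0,0,0]]}'; python3 -m jog '{"xyz":[[0.4,-1,0],[0.4,-1,0],[0.4,-1,0],[0.4,-1,0],[0.3,-1,0],[0.3,-1,0],[0.3,-1,0],[0.3,-1,0],[0.2,-1,0],[0.2,-1,0]],"angular":[[0,0,0],[0,0,0],[0,0,0],[0,0,0],[0,0,0],[0,0,0],[0,0,0],[0,0,0],[0,0,0],[0,0,0]]}'
```

```text
time: 2.1
tool_pos: [431.1, 76.3, 219.8]
tcp_rot: [-3.13, 0.008, 1.579]
contact_force: [0.8, -0.1, 0.2]
grip_width: 0.4
time: 3.1
tool_pos: [495.4, -132.3, 216.2]
tcp_rot: [-3.122, 0.006, 1.578]
contact_force: [-0.1, -0.3, 0.0]
grip_width: 0.2
```

```bash
python3 -m jog '{"xyz":[[-0.2,-0.2,-1],[-0.2,-0.2,-1],[0,-0.2,-1],[0,-0.1,-1],[0,0,-1],[0,0,-1],[0,0,-1],[0,0,-0.7],[0,0,0]],"angular":[[-0.1,0,0],[-0.1,0,0],[0,-0.1,0],[0,0,0],[0,0,0],[0,0,0],[0,0,0],[0,0,0],[0,0,0]]}'
python3 - <<'E'
from h import *
t=capture("top");s=capture("side")
crop(t,360,180,80,60,10,"pics/t1.png");crop(s,185,150,100,75,8,"pics/s1.png")
E
```

```text
time: 4.0
tool_pos: [485.3, -149.5, 54.1]
tcp_rot: [-3.13, 0.027, 1.573]
contact_force: [-0.3, -0.3, 0.5]
grip_width: 0.2
```

View pics/t1.png

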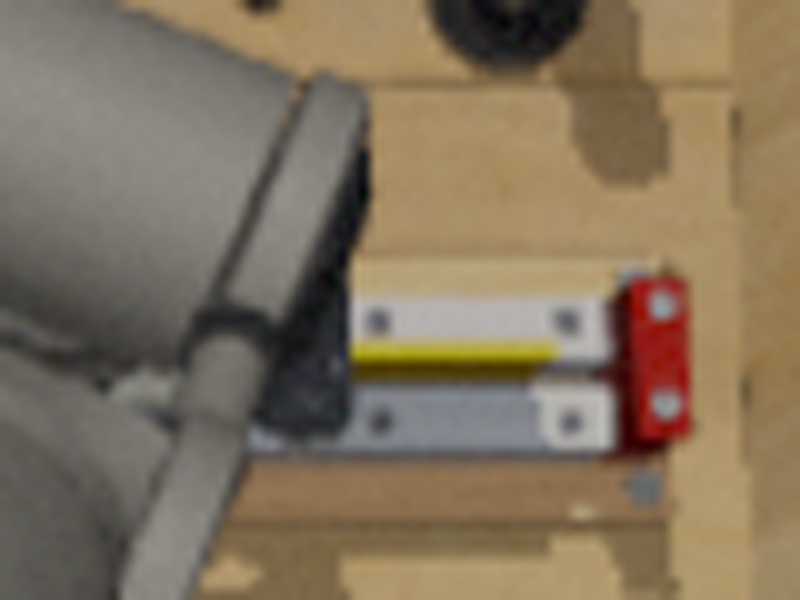

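View pics/s1.png

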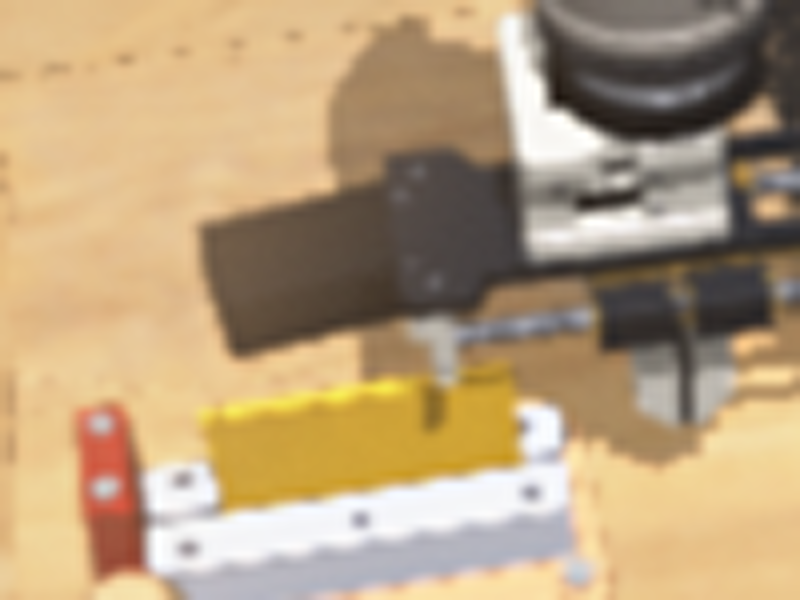

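```bash
python3 - <<'E'
from h import *
u=np.array([185+447.5/8-.5,150+380.5/8-.5])
for x in(475,485,495):
  K,R,t=cam("side");d=R.T@np.linalg.inv(K)@[*u,1];c=-R.T@t
  print(c+d*(x-c[0])/d[0])
for X in([485,-149.5,54],[485,-168.5,54],[485,-168.5,90],[487,-206.5,90]):print(X,(proj("side",X)-[185,150])*8)
E
```

```text
[ 475.         -231.27337356   73.75213649]
[ 485.         -231.00816499   84.13665656]
[ 495.         -230.74295641   94.52117662]
[485, -149.5, 54] [677.93639397 399.18128956]
[485, -168.5, 54] [625.92876127 407.16455549]
[485, -168.5, 90] [617.07774732 338.64584241]
[487, -206.5, 90] [511.20853145 358.74729817]
```

```bash
python3 -m jog '{"xyz":[[0.05,0,0.5],[0.05,-0.5,0],[0,-0.5,0],[0,-0.5,0],[0,-0.2,0],[0,-0.2,0],[0,-0.2,0],[0,-0.2,0]],"angular":[[0.25,-0.1,0],[0,0,0],[0,0,0],[0,0,0],[0,0,0],[0,0,0],[0,0,0],[0,0,0]]}'
```

```text
time: 4.9
tool_pos: [489.8, -200.3, 68.7]
tcp_rot: [3.136, 0.004, 1.573]
contact_force: [-0.2, 2.7, 2.8]
grip_width: 0.0
```

```bash
python3 -m jog '{"xyz":[[-0.05,-0.2,0],[0,-0.2,-0.1],[0,-0.2,0],[0,-0.2,0]],"angular":[[0,0,0],[0,0,0],[0,0,0],[0,0,0]]}';python3 -m jog '{"xyz":[[0,-0.1,0],[0,-0.1,0]],"angular":[[0,0,0],[0,0,0]]}'
```

```text
time: 5.3
tool_pos: [488.6, -216.7, 66.5]
tcp_rot: [3.137, 0.003, 1.574]
contact_force: [0.1, 2.9, 2.5]
grip_width: 0.8
time: 5.5
tool_pos: [488.5, -218.4, 66.6]
tcp_rot: [3.138, -0.002, 1.572]
contact_force: [2.3, 17.3, 7.5]
grip_width: 0.2
```

```bash
python3 -m jog '{"xyz":[[0,-0.1,0],[0,0,0]],"angular":[[0,0,0],[0,0,0]]}'
python3 - <<'E'
from h import *
t=capture("top");s=capture("side")
crop(t,360,180,80,60,10,"pics/t2.png");crop(s,185,150,100,75,8,"pics/s2.png")
print(bot.get_obs()['tool_pos'],bot.get_obs()['contact_force'])
E
```

```text
time: 5.7
tool_pos: [488.7, -217.6, 66.7]
tcp_rot: [3.138, -0.007, 1.572]
contact_force: [0.8, 0.7, 0.7]
grip_width: 0.3
[ 488.5666018  -217.96115394   66.60189113] [1.69024824 5.05965933 3.36164896]
```

View pics/s2.png

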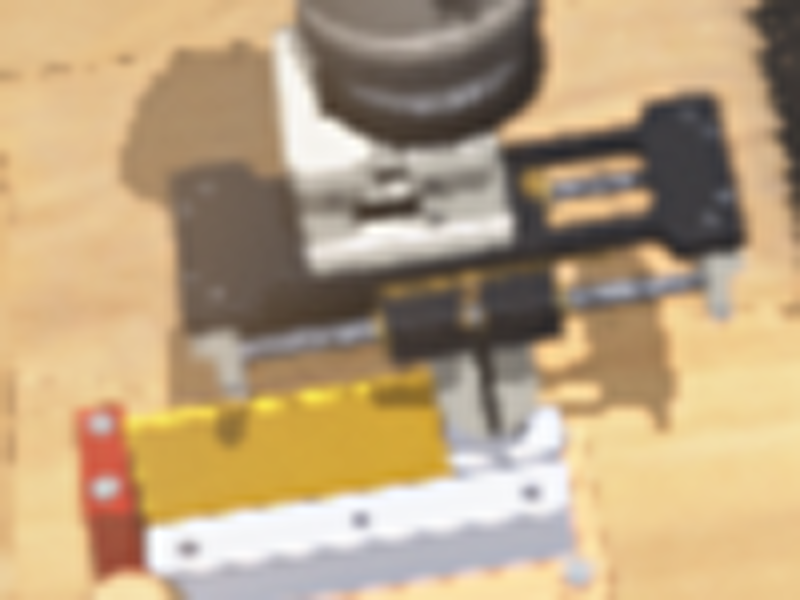

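View pics/t2.png

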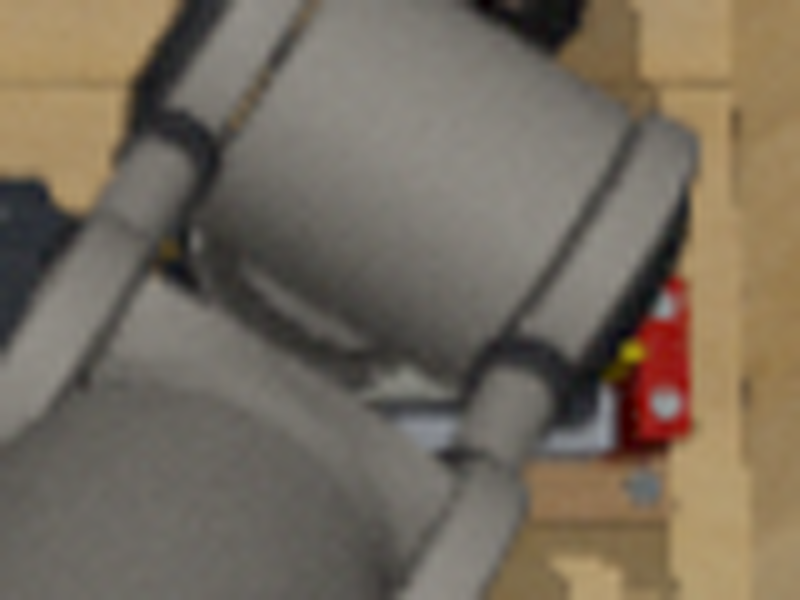

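```bash
python3 -m jog '{"xyz":[[0,0.5,0],[0,1,0],[0,1,0.3],[0,1,0.5],[0,1,0.5],[0,1,0.5],[0,1,0.5],[0,1,0.2],[0,1,0],[0,1,0]],"angular":[[0,0,0],[0,0,0],[0,0,-0.5],[0,0,-0.7],[0,0,-0.7],[0,0,-0.7],[0,0,-0.7],[0,0,-0.7],[0,0,-0.7],[0,0,-0.7]]}';python3 -m jog '{"xyz":[[-0.1,1,0],[-0.1,1,0],[-0.1,1,0],[-0.1,1,0],[-0.1,1,0],[-0.1,1,0],[-0.1,1,0],[-0.1,1,0],[-0.1,1,0],[-0.1,1,0]],"angular":[[0,0,-0.7],[0,0,-0.7],[0,0,-0.7],[0,0,-0.7],[0,0,-0.7],[0,0,-0.5],[0,0,-0.3],[0,0,0],[0,0,0],[0,0,0]]}' -1
```

```text
time: 6.8
tool_pos: [487.0, -23.9, 117.1]
tcp_rot: [3.136, -0.001, 0.98]
contact_force: [-0.3, 0.6, -0.4]
grip_width: 0.8
time: 7.8
tool_pos: [464.7, 183.9, 116.2]
tcp_rot: [3.129, -0.0, 0.508]
contact_force: [-0.8, 1.0, -0.0]
grip_width: 75.7
```

```bash
python3 -m jog '{"xyz":[[-0.1,0.8,-0.7],[-0.1,0.5,-0.7],[0,0,0]],"angular":[[0,0,-0.3],[0,0,-0.2],[0,0,0]]}'
python3 - <<'E'
from h import *
t=capture("top");s=capture("side")
crop(t,360,180,80,60,10,"pics/t3.png");crop(t,210,185,100,75,8,"pics/t3c.png");crop(s,340,130,80,80,8,"pics/s3.png")
E
```

```text
time: 8.1
tool_pos: [460.1, 213.1, 87.6]
tcp_rot: [3.127, -0.002, 0.457]
contact_force: [-0.7, -1.1, 0.2]
grip_width: 90.9
```

View pics/t3.png

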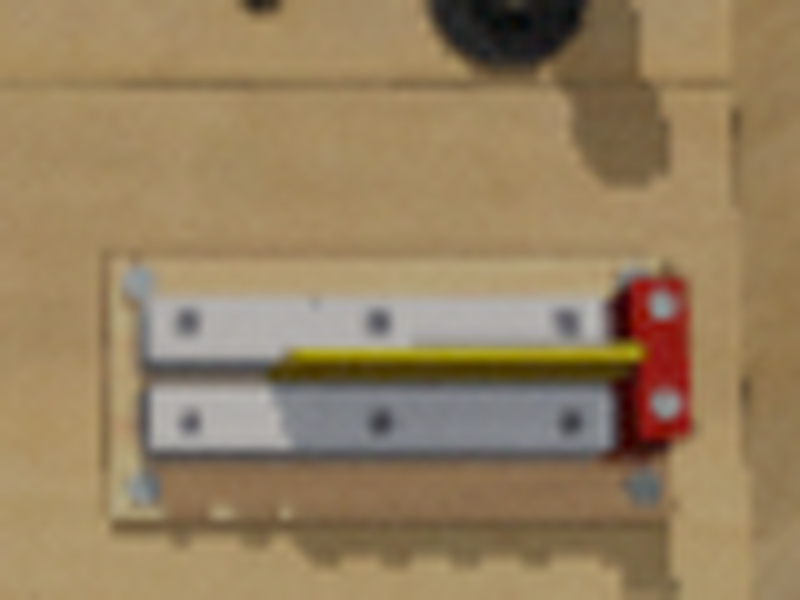

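View pics/s3.png

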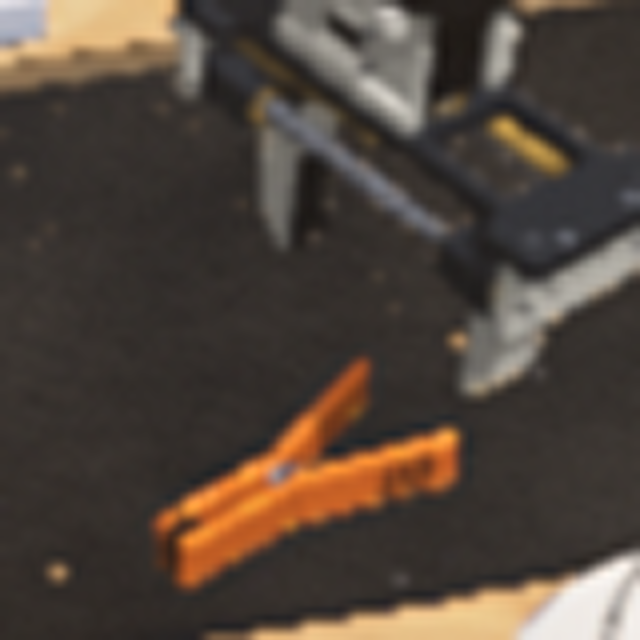

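View pics/t3c.png

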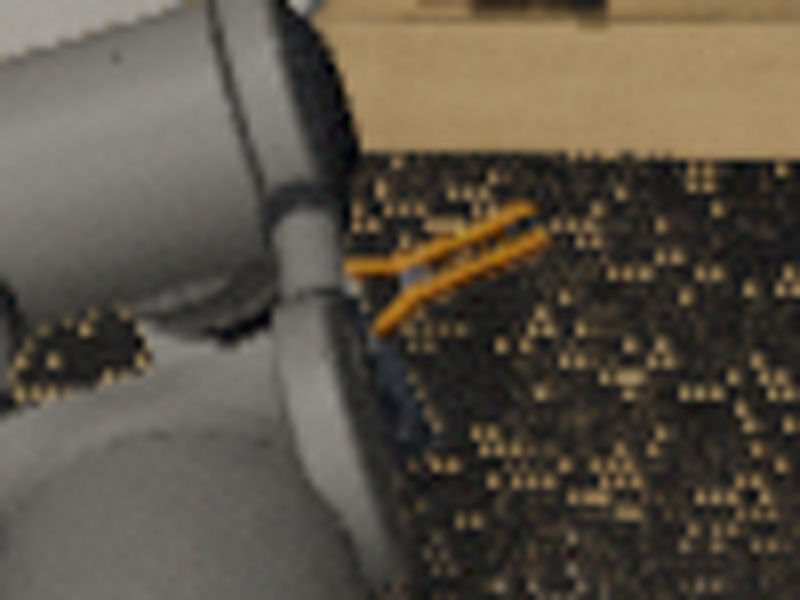

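```bash
python3 -m jog '{"xyz":[[-0.05,0,-1],[0,0,-1],[0,0,-1],[0,0,-0.5],[0,0,-0.15],[0,0,0]],"angular":[[0.12,0.06,0],[0,0,-0.05],[0,0,0],[0,0,0],[0,0,0],[0,0,0]]}'
```

```text
time: 8.8
tool_pos: [464.9, 209.6, 18.9]
tcp_rot: [3.137, -0.014, 0.45]
contact_force: [-0.7, 0.6, -0.2]
grip_width: 92.1
```

```bash
python3 -m jog '{"xyz":[[-0.3,0.15,-0.3],[0,0.05,-0.2],[0,0,0]],"angular":[[0,0.1,0],[0,0,0],[0,0,0]]}'
python3 - <<'E'
from h import *
s=capture("side")
crop(s,340,130,80,80,8,"pics/s4.png")
E
```

```text
time: 9.1
tool_pos: [459.8, 214.0, 10.1]
tcp_rot: [-3.141, -0.008, 0.45]
contact_force: [-0.4, -0.3, 0.2]
grip_width: 91.8
```

View pics/s4.png

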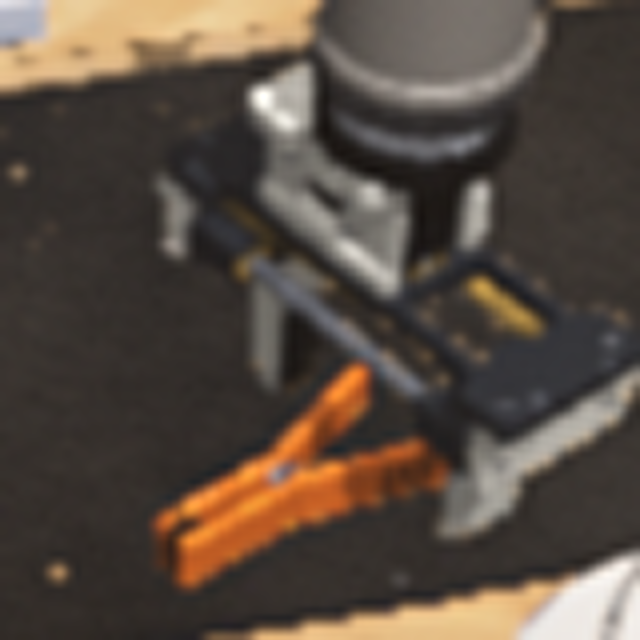

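```bash
python3 -m jog '{"xyz":[[-0.03,0,-0.15],[0,0,-0.05],[0,0,0]],"angular":[[0,0,0],[0,0,0],[0,0,0]]}'; python3 -m jog '{"xyz":[[0,0,0],[0,0,0],[0,0,0],[0,0,0],[0,0,0],[0,0,0],[0,0,0],[0,0,0]],"angular":[[0,0,0],[0,0,0],[0,0,0],[0,0,0],[0,0,0],[0,0,0],[0,0,0],[0,0,0]]}' 1
python3 - <<'E'
from h import *
t=capture("top");s=capture("side")
crop(t,210,185,100,75,8,"pics/t5c.png");crop(s,340,130,80,80,8,"pics/s5.png")
E
```

```text
time: 9.45
tool_pos: [459.5, 214.3, 6.5]
tcp_rot: [3.141, -0.009, 0.45]
contact_force: [-0.2, 0.0, -0.7]
grip_width: 91.6
time: 10.25
tool_pos: [459.8, 214.3, 6.7]
tcp_rot: [3.141, -0.009, 0.45]
contact_force: [-0.2, 0.0, 0.6]
grip_width: 32.4
```

View pics/s5.png

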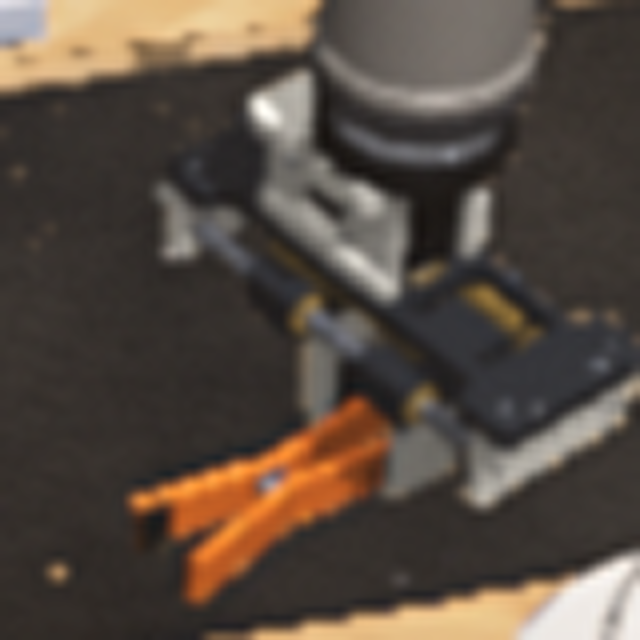

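View pics/t5c.png

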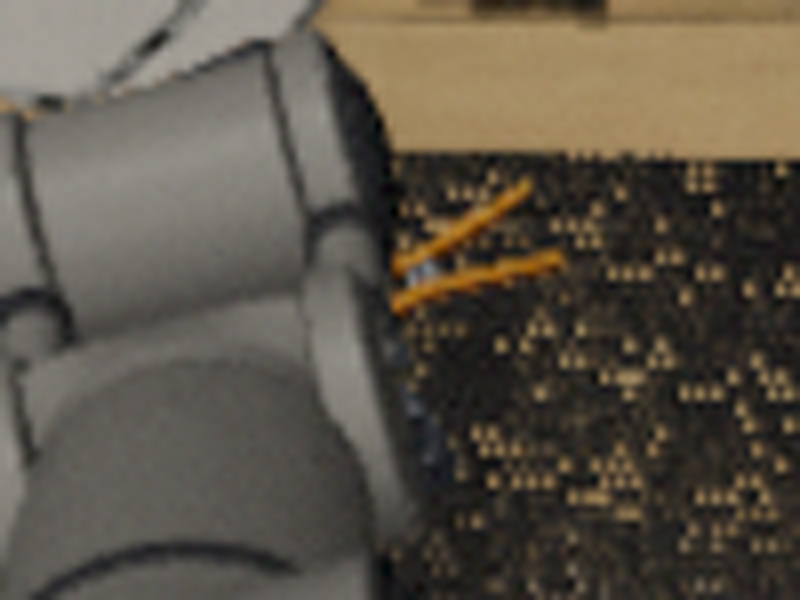

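```bash
python3 -m jog '{"xyz":[[0,0,0],[0,0,0],[0,0,0],[0,0,0],[0,0,0]],"angular":[[0,0,0],[0,0,0],[0,0,0],[0,0,0],[0,0,0]]}'; python3 -m jog '{"xyz":[[0,0,0],[0,0,0],[0,0,0]],"angular":[[0,0,0],[0,0,0],[0,0,0]]}'
```

```text
time: 10.85
tool_pos: [459.7, 214.3, 6.6]
tcp_rot: [3.141, -0.009, 0.45]
contact_force: [0.9, -0.9, -0.4]
grip_width: 16.7
time: 11.15
tool_pos: [459.7, 214.3, 6.6]
tcp_rot: [3.141, -0.009, 0.45]
contact_force: [0.1, 0.3, -0.4]
grip_width: 17.0
```

Fully squeezed (17–18 mm). Look, then lift.

```bash
python3 -m jog '{"xyz":[[0,0,0.3],[0,0,0.7],[0,0,1],[0,0,1],[0,0,1],[0,0,1],[0,0,1],[0,0,0.5],[0,0,0]],"angular":[[0,0,0],[0,0,0],[0,0,0],[0,0,0],[0,0,0],[0,0,0],[0,0,0],[0,0,0],[0,0,0]]}'
python3 - <<'E'
from h import *
t=capture("top");s=capture("side")
crop(t,210,185,100,75,8,"pics/t6c.png");crop(s,340,100,100,75,8,"pics/s6.png")
E
```

```text
time: 12.05
tool_pos: [457.4, 213.7, 143.3]
tcp_rot: [-3.141, -0.006, 0.45]
contact_force: [0.3, -0.6, 0.0]
grip_width: 16.6
```

View pics/s6.png

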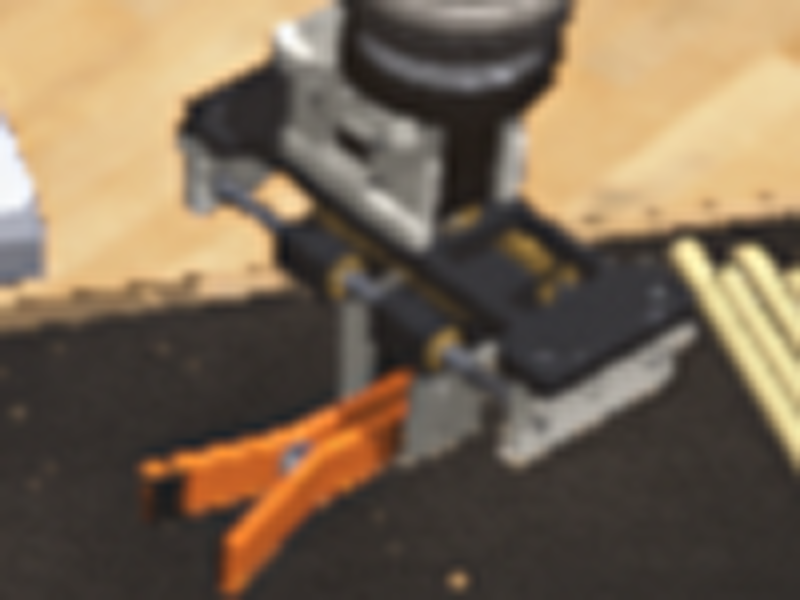

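View pics/t6c.png

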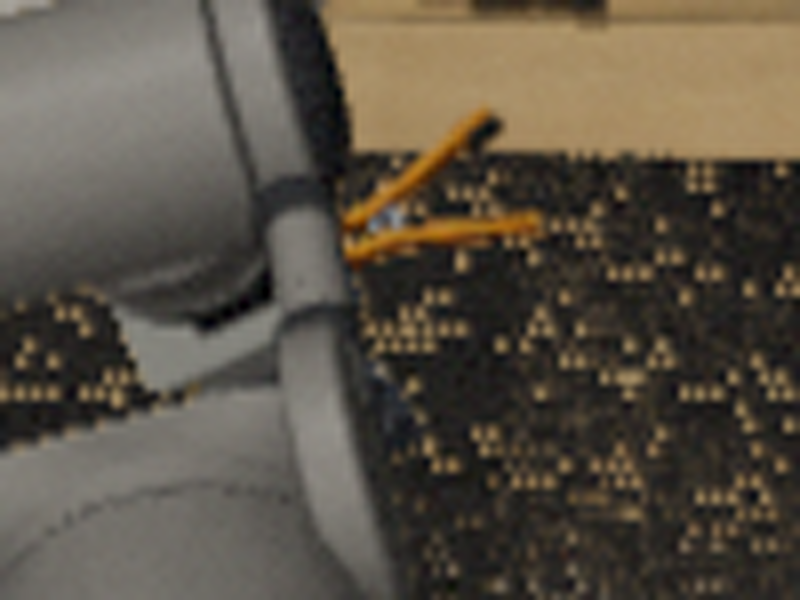

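```bash
python3 - <<'E'
from h import *
C=lambda x,y:(210+(x+.5)/8-.5,185+(y+.5)/8-.5)
D=lambda x,y:(340+(x+.5)/8-.5,100+(y+.5)/8-.5)
z=164.7
a=unproj("top",*C(490,114),z);b=unproj("top",*C(538,222),z)
p=unproj("top",*C(388,218),160)
a2=unproj("side",*D(150,465),z);b2=unproj("side",*D(228,540),z)
tcp=np.array([457.4,213.7]);y=.45
ux=np.array([np.cos(y),np.sin(y)]);uy=np.array([np.sin(y),-np.cos(y)])
for n,q in(("a",a),("b",b),("a2",a2),("b2",b2),("mid",(a+b)/2),("mid2",(a2+b2)/2),("piv",p)):
    d=q[:2]-tcp;print(n,q.round(1),"along",d@uy,"lat",d@ux)
print(tri(D(228,540),C(538,222)),tri(D(150,465),C(490,114)))
E
```

```text
a [519.5 130.1 164.7] along 102.25498494328943 lat 19.575223161332918
b [478.7 111.1 164.7] along 101.62600420512318 lat -25.40826622904729
a2 [479.2 112.2 164.7] along 100.88248168896682 lat -24.570734644646205
b2 [522.  129.  164.7] along 104.38753876383099 lat 21.309096361742448
mid [499.1 120.6 164.7] along 101.9404945742063 lat -2.9165215338571855
mid2 [500.6 120.6 164.7] along 102.6350102263989 lat -1.6308191414518796
piv [480.5 167.7 160. ] along 51.48860823853703 lat 0.7423673351686723
[487.33501647 127.84313458 131.42466446] [511.18518254 114.18203944 194.7442721 ]
```

```bash
python3 -m jog '{"xyz":[[0.1,-0.5,0],[0.15,-0.8,0],[0.15,-1,0],[0.15,-1,0],[0.15,-1,0],[0.15,-1,0],[0.15,-1,0],[0.15,-1,0],[0.15,-1,0],[0.15,-1,0]],"angular":[[0,0,-0.3],[0,0,-0.5],[0,0,-0.5],[0,0,-0.5],[0,0,-0.5],[0,0,-0.5],[0,0,-0.5],[0,0,-0.5],[0,0,-0.3],[0,0,0]]}';python3 -m jog '{"xyz":[[0.1,-1,0],[0,-1,0],[0,-1,0],[0,-1,0],[0,-0.6,0],[0,-0.3,0],[0,0,0]],"angular":[[0,0,0],[0,0,0],[0,0,0],[0,0,0],[0,0,0],[0,0,0],[0,0,0]]}'
```

```text
time: 13.15
tool_pos: [479.6, 16.1, 130.6]
tcp_rot: [-3.14, 0.018, -0.009]
contact_force: [-0.5, 0.5, -1.0]
grip_width: 16.8
time: 13.85
tool_pos: [476.9, -91.1, 123.8]
tcp_rot: [-3.137, 0.032, -0.023]
contact_force: [0.1, 0.4, -0.5]
grip_width: 17.0
```

```bash
python3 -m jog '{"xyz":[[0.3,0,-0.6],[0.3,0,-0.8],[0,0,-0.8],[0,0,-0.6],[0,0,-0.3],[0,0,-0.1],[0,0,0]],"angular":[[0,-0.15,0.15],[0,-0.15,0.13],[0,0,0],[0,0,0],[0,0,0],[0,0,0],[0,0,0]]}'
```

```text
time: 14.55
tool_pos: [489.1, -86.9, 57.4]
tcp_rot: [-3.136, -0.001, 0.01]
contact_force: [0.2, 0.1, -0.5]
grip_width: 16.7
```

```bash
python3 - <<'E'
from h import *
t=capture("top");s=capture("side")
crop(t,340,190,100,75,8,"pics/t7.png");crop(s,190,140,120,90,6,"pics/s7.png")
E
```

```text
(no output)
```

View pics/s7.png

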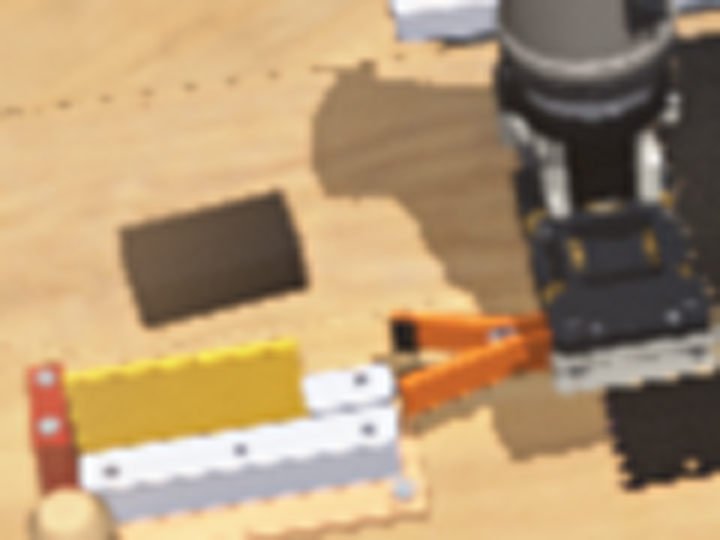

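View pics/t7.png

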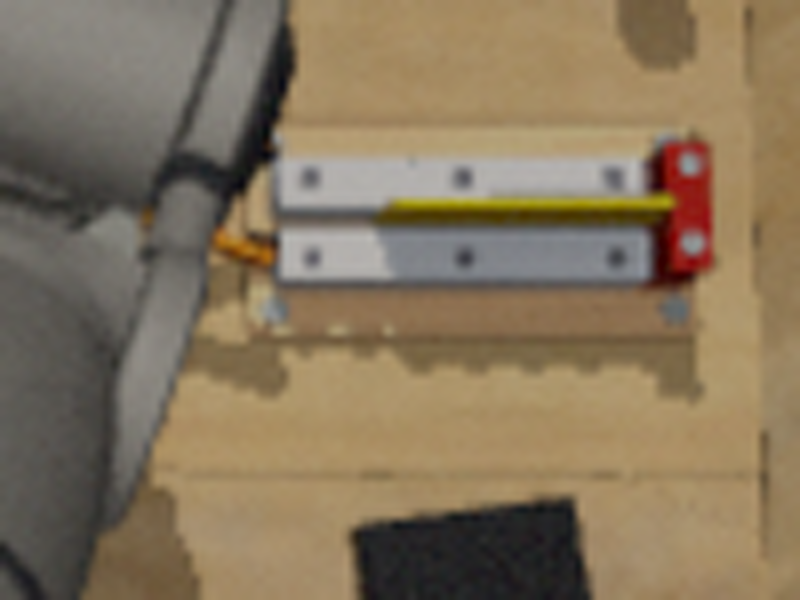

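```bash
python3 - <<'E'
from h import *
D=lambda X:((proj("side",X)-[190,140])+.5)*6-.5
C=lambda X:((proj("top",X)-[340,190])+.5)*8-.5
iD=lambda x,y:(190+(x+.5)/6-.5,140+(y+.5)/6-.5)
iC=lambda x,y:(340+(x+.5)/8-.5,190+(y+.5)/8-.5)
tx,ty=489.1-2.3,-86.9-102
for x in(tx-21,tx+21):
  for z in(54.8,78.8):print(x,z,"side",D([x,ty,z]).round(),"top",C([x,ty,z]).round())
print("side near",unproj("side",*iD(402,377),78.8),"far",unproj("side",*iD(393,315),78.8))
print("top nearrobot",unproj("top",*iC(276,257),78.8))
print("panel top: free",unproj("top",*iC(390,205),90),"stop",unproj("top",*iC(674,205),90))
print("panel side free",unproj("side",*iD(298,343),90),"stop",unproj("side",*iD(66,377),90))
print("stop face top edges side",unproj("side",*iD(62,362),76))
E
```

```text
465.8 54.8 side [395. 345.] top [270. 264.]
465.8 78.8 side [390. 311.] top [277. 256.]
507.8 54.8 side [405. 408.] top [268. 161.]
507.8 78.8 side [401. 374.] top [275. 151.]
side near [ 510.13514639 -188.48014419   78.8       ] far [ 468.94777931 -187.89129876   78.8       ]
top nearrobot [ 465.4123297  -188.63324051   78.8       ]
panel top: free [ 484.80112517 -232.23665393   90.        ] stop [ 485.84282024 -343.53208735   90.        ]
panel side free [ 488.73528826 -234.02694234   90.        ] stop [ 488.01226355 -342.12219021   90.        ]
stop face top edges side [ 464.31205976 -345.36429537   76.        ]
```

```bash
python3 -m jog '{"xyz":[[-0.05,-0.4,0],[0,-0.5,0],[0,-0.5,0],[0,-0.3,0],[0,0,0]],"angular":[[0,0,0],[0,0,0],[0,0,0],[0,0,0],[0,0,0]]}'
```

```text
time: 15.15
tool_pos: [489.4, -125.3, 59.6]
tcp_rot: [-3.138, -0.005, 0.009]
contact_force: [0.1, 0.1, -0.3]
grip_width: 16.5
```

```bash
python3 -m jog '{"xyz":[[-0.08,-0.3,-0.1],[0,-0.3,0],[0,-0.2,0],[-0.03,-0.2,0],[0,-0.1,-0.05],[0,0,0]],"angular":[[0,0,0],[0,0,0],[0,0,0],[0,0,0],[0,0,0],[0,0,0]]}'
python3 - <<'E'
from h import *
t=capture("top");s=capture("side")
crop(t,340,190,100,75,8,"pics/t8.png");crop(s,190,160,80,60,10,"pics/s8.png")
E
```

```text
time: 15.75
tool_pos: [486.7, -149.4, 56.2]
tcp_rot: [-3.137, -0.005, 0.008]
contact_force: [0.1, 1.4, -1.2]
grip_width: 16.7
```

View pics/s8.png

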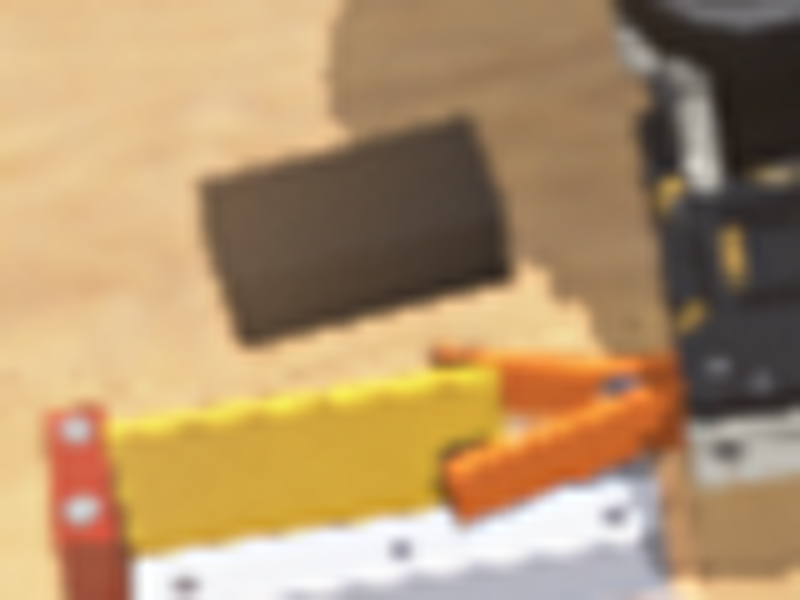

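View pics/t8.png

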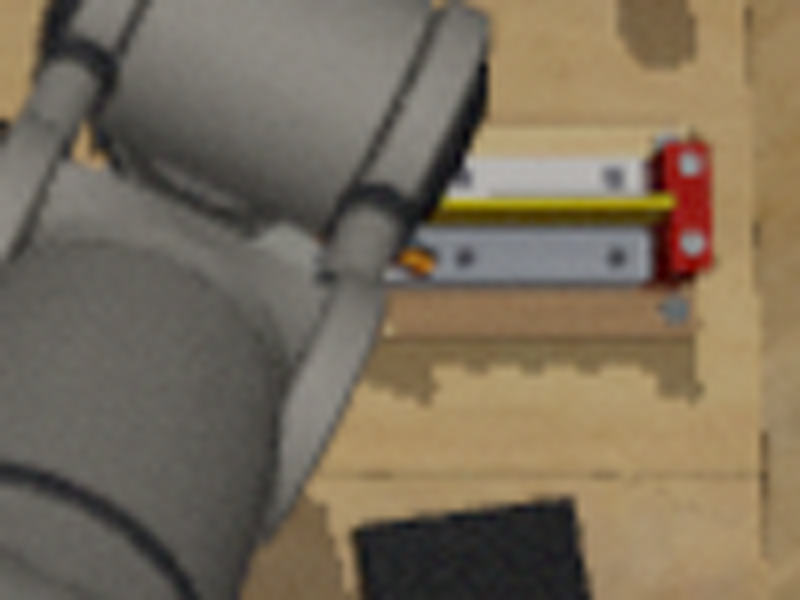

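```bash
python3 - <<'E'
from h import *
iD=lambda x,y:(190+(x+.5)/10-.5,160+(y+.5)/10-.5)
iC=lambda x,y:(340+(x+.5)/8-.5,190+(y+.5)/8-.5)
z=56.2+21.4
print("near",unproj("side",*iD(446,462),z),"far",unproj("side",*iD(436,350),z))
print("top",unproj("top",*iC(436,262),z))
print("edge",unproj("side",*iD(499,374),90),unproj("side",*iD(108,426),90),"stop",unproj("top",*iC(674,205),90))
o=bot.get_obs();print(o['tool_pos'],o['contact_force'],o['moment'],o['grip_width'],o['dq'].round(3))
E
```

```text
near [ 508.58236246 -251.79574372   77.6       ] far [ 464.44791597 -250.69795948   77.6       ]
top [ 464.18465302 -251.79686097   77.6       ]
edge [ 489.62935356 -233.54843231   90.        ] [ 486.85000898 -342.71527836   90.        ] stop [ 485.84282024 -343.53208735   90.        ]
[ 486.69870936 -149.13279255   56.27264963] [-0.39278355 -0.1436455  -1.35445186] [-0.06260043  0.05122763  0.03784683] 16.818679507672712 [ 0.003 -0.002  0.002 -0.     0.     0.001]
```

```bash
python3 -m jog '{"xyz":[[0,0,0],[0,0,0]],"angular":[[0,0,0],[0,0,0]]}'; python3 - <<'E'
from plant import bot
print(bot.close_job()); print(bot.get_obs()['tool_pos'])
E
```

```text
time: 16.05
tool_pos: [486.8, -148.8, 56.3]
tcp_rot: [-3.137, -0.005, 0.009]
contact_force: [-0.2, 0.2, -0.8]
grip_width: 16.8
the job is handed in; nothing more can be done
None
the job is handed in; nothing more can be done
```

The job is handed in at about 16 s. The panel is home and the clip is held squeezed open around its free end edge.

- **Panel:** I pushed it about 27 mm with the back of one shut finger while the clip still lay on the bench. The push force rose sharply to 17 N at the stop. The last pictures show its stop end within about 1–2 mm of where the stop face should be.
- **Clip:** I squeezed it about 45 mm behind the pivot to a 16.8 mm opening, a little under the stated 18 mm. I then lifted it, turned it in line with the groove, lowered it and moved it along the panel.
- **Last checks:**
  - The tips are about 18 mm past the free edge.
  - There is one jaw on each side of the panel, and the gap is centred on it to about 2 mm.
  - The clip's lower side is about 14 mm above the cheeks.
  - The contact force is about 1 N, which is noise level.

The two cameras disagreed by about 3 mm on the panel's sideways position, so I aimed between them. That is small against the roughly 14 mm of room on each side. I never found the spray bottle in the pictures. I kept to ground that looked empty and felt no unexpected contact.

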